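# Rock a crumb-sample cassette into the nest of the scanning stage

## Task

Load the grey sample cassette that has a tongue at one end into the aluminium nest of the scanning stage: bring the tongue in first with the cassette tilted, slide it under the nest's lip, then gently rock the other end down until the cassette lies flat on the pocket floor, and let go. Find the lip's end wall by feel without forcing anything, and leave the cassette without a tongue and the other things on the bench where they are.

Things in the scene. Friction and masses are not known exactly. Their poses are not given: they have to be found in the camera images.
- cassette: Grey plastic cassette, 0.10 to 0.20 kg. Slab 84 mm long (own x), 44 wide (y), 16 high; on its +x end a tongue 12 long (x 42 to 54), 38 wide, 8 thick, level with the underside. On top, centred, a grip rib 50 long (x), 16 wide (y), 26 high: its top is 42 mm above the underside. Origin: centre of the slab's underside; z up. Lies flat on the bench at the start.
- tongue_tip (a point): Middle of the lower edge of the tongue's free end: 54 mm along the cassette's own +x from its origin, at underside height.
- blank: The other grey cassette: the same slab and rib but no tongue at either end (a blank). Not to be used. Origin at the centre of its underside.
- stage: Fixed dark steel plate, 220 mm (own x) by 100 (y) by 12 high; origin: centre of its underside on the bench, z up. A rigid aluminium nest with an open-topped pocket along x is clamped on it, centred in y, but its place along x differs by up to 14 mm either way from the points given here and is not measured: find it by feel or sight. More than 30 N on nest or plate spoils them.
- pocket (a point): Nominal middle of the pocket floor, 16 mm above the stage's underside, stage axes (the true one is up to 14 mm along x). From the true one: heel wall's inner face at x -43 mm, end wall's at +55, so 98 inside for the cassette's 96 (tongue towards +x); inner width 46.5 (y). Side walls (round tops) and heel wall 6 thick, 11 above the floor. The seated cassette's origin lies here within 1 mm in x.
- lip (a point): Nominal middle of the lip's free edge, on its underside: 49 mm along x from pocket, 12 mm above the pocket floor (moves with the nest, up to 14 mm along x). The lip is 4 mm thick and reaches 6 mm over the pocket from the end wall. Tilted 12 to 15 degrees, tongue down, the cassette fits under it; the tongue must be at the end wall, within 2 mm, before the other end can drop in.
- magnifier: Black-rimmed magnifying glass lying on the bench, 80 mm ring and 100 mm handle, bystander. Origin at the centre of the ring, underside.
- dish: Shallow clear dish, 90 mm across, 16 mm high, bystander. Origin at the centre of its underside.
- jar: Amber jar, 56 mm across, 70 mm high, bystander. Origin at the centre of its underside.
- spatula: Laboratory spatula, 190 mm long, lying on the bench, bystander.
There are look-alikes about, which are no part of the job. There is more than one size of the stage; the one meant has the size given above.

How it is judged:
On the way:
1. the tongue end is down in the pocket while the other end is still raised (z of tongue_tip in the frame of stage between 0.012 and 0.024 m and x of tongue_tip in the frame of stage between 0.01 and 0.075 m and y of tongue_tip in the frame of stage between -0.006 and 0.006 m and angle between cassette's own z axis and vertical between 0.07 and 0.6 rad), for 0.1 s.
At the end, for the whole second after the job is handed in: Cassette flat in the nest, tongue under the lip: underside within 1.5 mm of the pocket floor, tilt under 0.025 rad, origin within 17 mm of the stage centre along x (the nest varies by 14 mm) and 4 mm across, in line within 0.06 rad, at rest, released (z of cassette in the frame of stage between 0.014 and 0.0175 m and z of tongue_tip in the frame of stage below 0.0178 m and angle between cassette's own z axis and vertical below 0.025 rad and x of cassette in the frame of stage between -0.017 and 0.017 m and y of cassette in the frame of stage between -0.004 and 0.004 m and angle between the x axis of cassette and the x axis of stage, either way round below 0.06 rad and linear speed of cassette below 0.01 m/s and contact force between cassette and the fingers below 0.2 N); the robot touches nothing.
It fails at once if the stage or its nest is pushed with more than 30 N (contact force between anything else and stage above 30 N).
It fails at once if the cassette without a tongue or another thing on the bench is moved by more than 20 mm (distance of any of blank, magnifier, dish, jar, spatula from where it was at the start of the episode above 0.02 m).
It also fails if it takes over 69 s, if anything falls off the work surface, if the arm or the gripper's body presses on something with over 40 N, if the wrist force passes 120 N, or if a joint passes its speed limit or range.

## Robot

A 6-joint arm with a two-finger parallel gripper is mounted at the origin on the work surface. World frame = base frame: x ahead of the robot, y to its left, z up, the work surface at z = 0. Lengths are in m, angles in rad, forces in N, time in s.
With the tool pointing down it reaches from about 0.35 to 0.775 m from the base axis. Payload 5.5 kg.
Tool frame: the origin (TCP) lies between the finger pads; the fingertips stand env.nose_length ahead of it and the grasp point (between the pads) lies 8 mm behind it (env.nose_length is the distance from the TCP to the fingertips, in m); z points along the fingers, y is the direction in which the jaws open and shut (so a half turn about z gives the same grasp; the last joint's range is limited). The gripper opens to 85 mm and grips with 20 to 120 N. Pads are 22 mm wide; open, the fingers measure 114 mm over their backs; the gripper's body (76 mm by 85 mm) begins 54 mm behind the grasp point. The pads swing forward as they close: fully open they stand 13 mm farther back than shut.
Start: joints at [-1.356, 0.313, 0.046, 1.304, 0, 1.431], TCP at [0.2, -0.539, 0.242] pointing down, gripper open.
Joint ranges: [-2.76, 2.76], [-0.86, 1.69], [-1.03, 1.26], [-2.2, 2.34], [-1.47, 1.5], [-3.14, 3.14]. Speed limits (rad/s): [2.57, 2.57, 3.14, 3.14, 3.14, 3.14].

## Interface

Orientations are given as a unit quaternion [w, x, y, z].
In Python, from workcell import env gives the robot as it stands. The module is installed in compiled form; this text tells all that it offers.
- The arm moves only by the shell command python3 -m creep 'ROWS' [FORCE]. ROWS is a JSON object of lists of equal length, an entry for each row: "hand": the finger opening in mm, from 0 to 85.4; "delta_pos": the shift along the tool's x, y, z scaled (see below), a list of three; "turn": the turn about the tool's z scaled (see below). In form: {"hand": [hand, ...], "delta_pos": [[dx, dy, dz], ...], "turn": [turn, ...]}. A call has exactly 5 rows; each row shifts and turns the commanded pose from where the row before left it, along the tool's axes as they then stand; what a row does not reach is not made up. The controller multiplies each number of a shift by 0.8 m and each number of a turn by 5 degrees. A row lasts 1/12 s, in which the tool goes at most 41.7 mm and 7.16 degrees, less where a joint would pass 70% of its speed; a pose out of reach is approached as far as the arm can. A call with a number of a shift or a turn outside -1 to 1 is refused whole. A call with a gripper value outside its range is refused whole. The fingers move at their own pace and stop on an object; FORCE is the grip in N (left out, the last holds). Time passes only in rows, so rows that do not move let the fingers close, or fill a call up. It gives the time, the measured TCP pose, the force and the opening at its end, in the units of the state.
- env.get_state(): the state, without advancing time (a new reading comes with each control period).
- env.read_camera(name): name is "scene" or "top"; returns a dict with "pixels" (400x640x3 uint8, red, green, blue), "depth" (400x640 float32, m along the optical axis (not along the pixel's ray), 0 where there is no reading), "fx", "fy", "cx", "cy" (pixels), "D" ([k1, k2, p1, p2, k3] as OpenCV has them; the pictures are not rectified), "origin" and "orientation" of the camera in the world. Camera axes: x right, y down, z forward; pixel columns grow to the right and rows downward; lengths in m; the calibration is good to about 2 mm. A picture is of the moment at which its call begins.
- env.hand_in(): hands the job in, once; it reports no verdict.
Trained networks look in the newest picture that a camera, given by its name, has taken for a name from the list of things; names that differ only in an ending like _2 or _b are one class to them, and where a whole thing is asked for, a point or a joint stands for the part that bears it (a point fixed in the world has none). Each returns a list of dicts, best first, with "score" (0 to 1); they miss things now and then, are a little off and sometimes report something else, mostly with a low value. They report only what shows in the picture. A call takes as long as a camera call. They do not tell look-alikes from the thing itself.
- env.find_in(camera, target): "location" ([row, column] in pixels, amid what is visible of it).
- env.pinpoint(camera, target): "location" ([row, column] in pixels: a listed point, or the origin of a listed thing).
The state is a dict: "clock": time; "joint_pos": joint angles; "qvel": joint speeds; "tau": joint torques, N m; "tcp_pos": TCP position; "orientation": TCP orientation; "wrist_force": force on the tool from outside, world axes, zero at the start; "ft_torque": the same for the moment, N m; "finger_gap": finger opening in m.
Only numpy, scipy, OpenCV 4.12 (cv2) and the standard library are available. Lean on these libraries where they do the work, as an engineer would, in place of code of your own. Each camera call takes 0.05 s, during which the arm holds its last target.

## Working session

There is one attempt and no reset: what is moved stays moved. The work goes in short steps, Python scripts to look and compute and a shell command to move; the robot and the scene stay as the last step left them, time stands still between calls to the robot, and variables do not carry over. Pictures are saved under pics/ and viewed, and the job is handed in when it is done.

```bash
mkdir -p pics; ls
cat > h.py <<'E'
import numpy as np, cv2
from workcell import env
from scipy.spatial.transform import Rotation as R
def q2R(q): return R.from_quat([q[1],q[2],q[3],q[0]]).as_matrix()
def cloud(c):
    h,w=c["depth"].shape
    K=np.array([[c["fx"],0,c["cx"]],[0,c["fy"],c["cy"]],[0,0,1.]])
    v,u=np.mgrid[0:h,0:w]
    p=cv2.undistortPoints(np.stack([u,v],-1).reshape(-1,1,2).astype(np.float64),K,np.array(c["D"],float)).reshape(h,w,2)
    d=c["depth"][...,None]
    P=np.concatenate([p*d,d],-1)
    W=P@q2R(c["orientation"]).T+np.array(c["origin"])
    W[c["depth"]==0]=np.nan
    return W
E
python3 - <<'E'
from h import *
s=env.get_state(); print(s, env.nose_length)
for n in ["scene","top"]:
    c=env.read_camera(n); cv2.imwrite(f"pics/{n}0.png",c["pixels"][...,::-1]); W=cloud(c); np.save(n+"0.npy",W)
    print(n,c["origin"],c["orientation"],c["fx"])
    for t in ["cassette","blank","stage","pocket","lip","tongue_tip","jar","dish","magnifier","spatula"]:
        for f in (env.find_in,env.pinpoint):
            try:
                for r in f(n,t)[:3]:
                    i,j=[int(round(x)) for x in r["location"]]
                    print(f.__name__,t,round(r["score"],2),i,j,W[min(i,399),min(j,639)].round(3))
            except Exception as e: print(t,e)
E
```

```text
pics
{'clock': 0.0, 'joint_pos': array([-1.35558627e+00,  3.14003604e-01,  4.49664280e-02,  1.30357239e+00,
       -3.23346885e-05,  1.43122042e+00]), 'qvel': array([-9.88604814e-04, -1.46904523e-04, -2.40754243e-04,  1.22296091e-03,
       -8.16441533e-05, -1.43066512e-03]), 'tau': array([-5.74596870e-04, -4.80623245e+01,  2.98534852e+01,  1.92655181e-02,
       -3.45083881e-04,  8.08670421e-06]), 'tcp_pos': array([ 0.19963921, -0.53871116,  0.24140188]), 'orientation': array([-9.05361361e-04,  9.84306675e-01,  1.76464013e-01, -5.04333543e-05]), 'wrist_force': array([-0.95494588,  0.20706151,  0.83139636]), 'ft_torque': array([-0.02534041,  0.00076407,  0.05356657]), 'finger_gap': 0.08567323459876648} 0.011
scene [ 1.24301827 -0.3912741   0.97834204] [-0.31802145  0.78989661  0.48882234 -0.18967979] 508.772122068236
call cassette 0.67 201 350 [0.472 0.104 0.019]
call cassette 0.93 206 345 [0.481 0.084 0.017]
call blank 0.91 190 419 [0.518 0.289 0.019]
call blank 0.65 251 418 [0.683 0.174 0.011]
call blank 0.71 195 419 [0.531 0.28  0.015]
call stage 0.76 255 254 [ 0.524 -0.185  0.017
[... 2369 characters left out ...]
 0.78 186 364 [ 0.544 -0.14   0.018]
call lip 0.74 262 218 [0.311 0.336 0.048]
call tongue_tip 0.58 211 291 [0.467 0.101 0.04 ]
call tongue_tip 0.81 217 274 [ 0.451  0.16  -0.001]
call jar 0.73 128 374 [ 0.725 -0.172  0.069]
call jar 0.75 133 374 [ 0.707 -0.171  0.078]
call dish 0.75 240 445 [ 0.359 -0.404  0.007]
call dish 0.88 240 443 [ 0.359 -0.399  0.003]
call magnifier 0.95 147 268 [0.683 0.174 0.007]
call magnifier 0.2 239 446 [ 0.362 -0.408  0.005]
call magnifier 0.57 146 264 [0.688 0.188 0.005]
call magnifier 0.55 241 442 [ 0.356 -0.394  0.006]
call magnifier 0.46 214 274 [ 0.46   0.16  -0.001]
call spatula 0.69 178 188 [0.587 0.442 0.002]
call spatula 0.6 175 197 [0.596 0.412 0.005]
```

View pics/scene0.png

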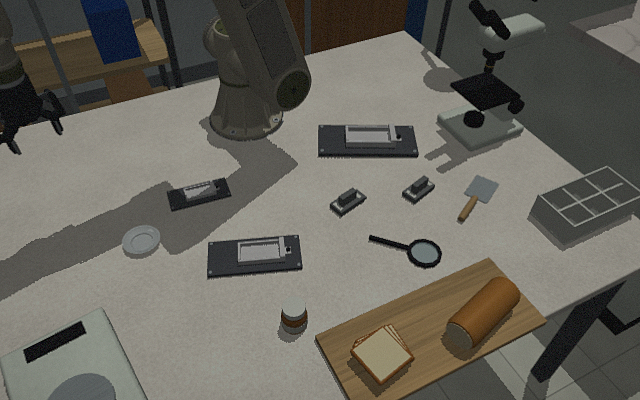

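View pics/top0.png

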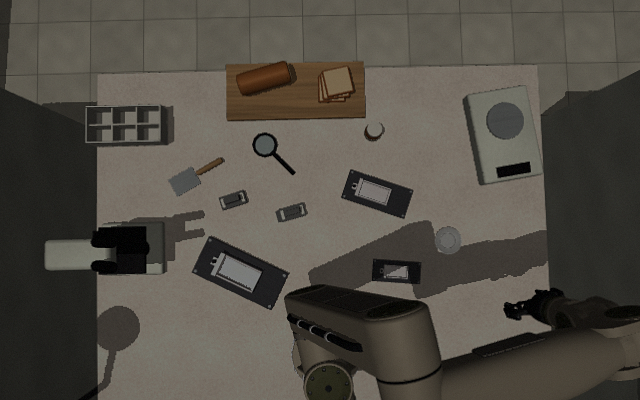

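Run:
```python
from h import *
im=cv2.imread("pics/top0.png"); W=np.load("top0.npy")
g=im.max(2)
for name,(r,c,rad) in dict(A=(193,376,50),B=(270,241,62),C=(272,397,35)).items():
    m=np.zeros(g.shape,np.uint8); cv2.circle(m,(c,r),rad,1,-1)
    d=((g<75)&(m>0)).astype(np.uint8)
    d=cv2.morphologyEx(d,cv2.MORPH_OPEN,np.ones((3,3)))
    n,l,st,ce=cv2.connectedComponentsWithStats(d)
    k=1+st[1:,4].argmax()
    P=W[l==k]; P=P[np.isfinite(P[:,0])]
    z=np.median(P[:,2])
    rc=cv2.minAreaRect(P[:,:2].astype(np.float32)*1000); print(name,st[k],rc,z,np.percentile(P[:,2],[5,95]))
o=[]
for (r,c,s) in ((193,376,40),(212,290,40),(203,234,40)):
    o.append(cv2.resize(im[r-s:r+s,c-s:c+s],(400,400),interpolation=cv2.INTER_CUBIC))
cv2.imwrite("pics/crop1.png",np.vstack([np.hstack(o[:2])]))
im2=cv2.imread("pics/scene0.png")
o=[]
for (r,c,s) in ((255,254,55),(201,348,30)):
    o.append(cv2.resize(im2[r-s:r+s,c-s:c+s],(400,400),interpolation=cv2.INTER_CUBIC))
cv2.imwrite("pics/crop2.png",np.hstack(o))
```

```text
A [ 343  171   69   47 1374] ((520.4503173828125, -182.9595184326172), (219.8673553466797, 103.9100112915039), 70.29837036132812) 0.013406196784014668 [0.007361   0.01891597]
B [ 194  236   94   72 2557] ((270.85406494140625, 273.3941650390625), (291.2886657714844, 135.96279907226562), 62.90458679199219) 0.01681625235355888 [0.0105859  0.02290257]
C [ 363  238   69   61 2636] ((282.77764892578125, -250.41824340820312), (231.27197265625, 178.454833984375), 71.74043273925781) 0.0033143945264780816 [-0.00303595  0.0148069 ]
```

View pics/crop1.png

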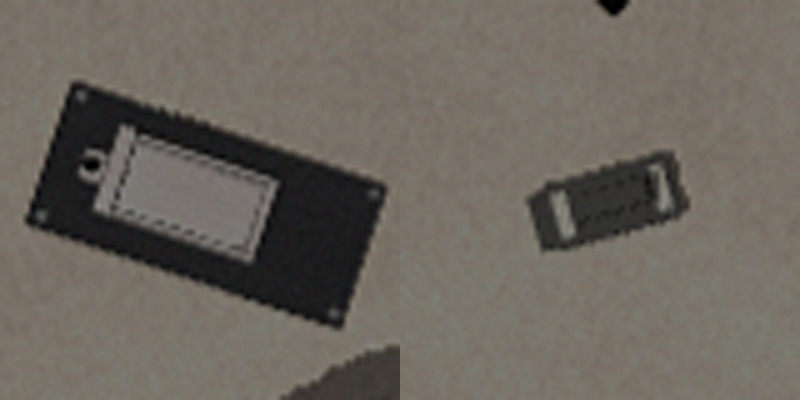

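View pics/crop2.png

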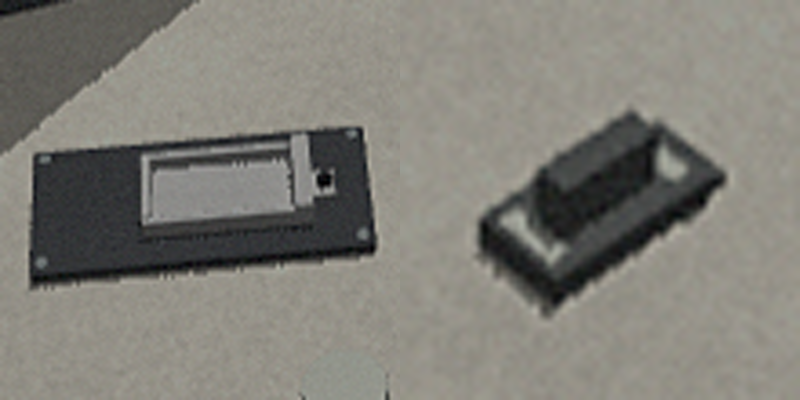

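```bash
cat >> h.py <<'E'
def ortho(c,x0,y0,ang,z,L,Wd,s=0.0005):
    # image: columns = local x from -L/2..L/2, rows = local y from +Wd/2 down
    n,m=int(L/s),int(Wd/s)
    X=(np.arange(n)+.5)*s-L/2; Y=Wd/2-(np.arange(m)+.5)*s
    gx,gy=np.meshgrid(X,Y); ca,sa=np.cos(ang),np.sin(ang)
    P=np.stack([x0+ca*gx-sa*gy,y0+sa*gx+ca*gy,np.full_like(gx,z)],-1).reshape(-1,3)
    Rm=q2R(c["orientation"]); K=np.array([[c["fx"],0,c["cx"]],[0,c["fy"],c["cy"]],[0,0,1.]])
    rv,_=cv2.Rodrigues(Rm.T); tv=-Rm.T@np.array(c["origin"])
    uv,_=cv2.projectPoints(P,rv,tv,K,np.array(c["D"],float)); uv=uv.reshape(m,n,2).astype(np.float32)
    im=cv2.remap(c["pixels"][...,::-1].copy(),uv[...,0],uv[...,1],cv2.INTER_CUBIC)
    return im
def grid(im,L,Wd,s=0.0005,step=0.02):
    im=cv2.convertScaleAbs(im,alpha=1.6)
    h,w=im.shape[:2]
    k=np.arange(-10,11)*step
    for v in k:
        u=int((v+L/2)/s); t=int((Wd/2-v)/s)
        col=(0,0,255) if abs(v)<1e-9 else (0,200,255)
        if 0<=u<w: cv2.line(im,(u,0),(u,h),col,1)
        if 0<=t<h: cv2.line(im,(0,t),(w,t),col,1)
    return im
E
python3 - <<'E'
from h import *
import pickle
cs={n:env.read_camera(n) for n in ["scene","top"]}
pickle.dump(cs,open("cams.pkl","wb"))
o=[]
for n in cs:
    o.append(np.hstack([grid(ortho(cs[n],.5205,-.183,np.radians(70.3),z,.26,.13,.00065),.26,.13,.00065) for z in (.012,.027)]))
cv2.imwrite("pics/ortho1.png",np.vstack(o))
o=[]
for n in cs:
    o.append(np.hstack([grid(ortho(cs[n],.46,.1,np.radians(102),z,.16,.1,.0004),.16,.1,.0004) for z in (.016,.042)]))
cv2.imwrite("pics/ortho2.png",np.vstack(o))
E
```

```text
(no output)
```

View pics/ortho1.png

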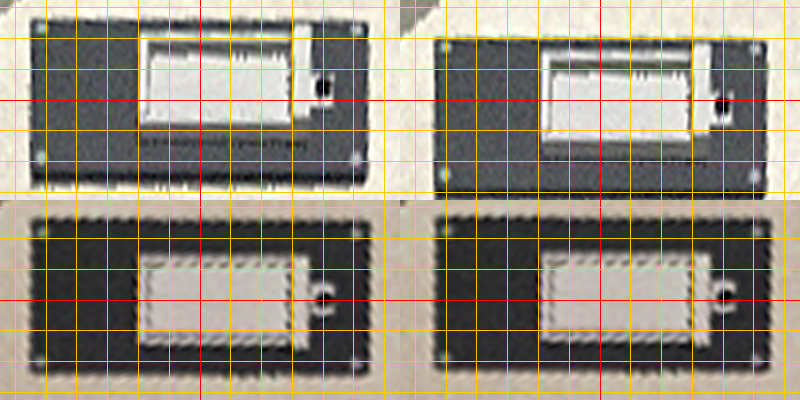

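View pics/ortho2.png

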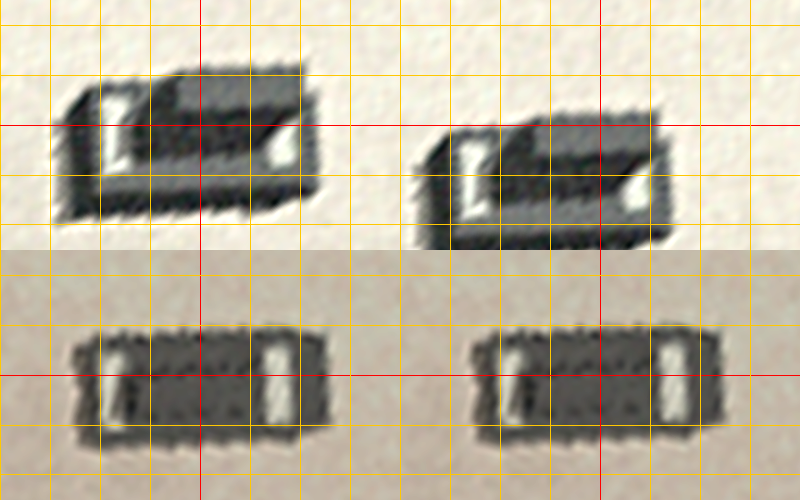

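```bash
cat > fit.py <<'E'
from h import *
from scipy.optimize import minimize
def boxpts(x0,x1,y0,y1,z0,z1): return np.array([[x,y,z] for x in(x0,x1) for y in(y0,y1) for z in(z0,z1)],float)
CAS=[boxpts(-.042,.042,-.022,.022,0,.016),boxpts(.042,.054,-.019,.019,0,.008),boxpts(-.025,.025,-.008,.008,.016,.042)]
PLATE=[boxpts(-.11,.11,-.05,.05,0,.012)]
NEST=[boxpts(-.049,.061,-.02925,.02925,.012,.027),boxpts(.049,.061,-.02925,.02925,.028,.032)]
S=4
def proj(c,P):
    Rm=q2R(c["orientation"]); K=np.array([[c["fx"],0,c["cx"]],[0,c["fy"],c["cy"]],[0,0,1.]])
    rv,_=cv2.Rodrigues(Rm.T); tv=-Rm.T@np.array(c["origin"])
    return cv2.projectPoints(P,rv,tv,K,np.array(c["D"],float))[0].reshape(-1,2)
def sil(c,parts,pose,roi):
    x,y,a,pitch,z=pose; Rm=R.from_euler("ZY",[a,pitch]).as_matrix()
    m=np.zeros(((roi[1]-roi[0])*S,(roi[3]-roi[2])*S),np.uint8)
    for p in parts:
        uv=(proj(c,p@Rm.T+[x,y,z])-[roi[2]-.5,roi[0]-.5])*S
        h=cv2.convexHull(uv.astype(np.float32)); cv2.fillConvexPoly(m,np.round(h*16).astype(np.int32),1,shift=4)
    return m
def fit(cs,masks,rois,parts,p0,free=(0,1,2),scale=(.01,.01,.1,.1,.01)):
    big={n:cv2.resize(masks[n].astype(np.float32),None,fx=S,fy=S,interpolation=cv2.INTER_LINEAR)for n in masks}
    p0=np.array(p0,float); sc=np.array(scale)
    def full(v):
        p=p0.copy(); p[list(free)]+=v*sc[list(free)]; return p
    def cost(v):
        p=full(v); return sum(np.abs(sil(cs[n],parts,p,rois[n])-big[n]).sum()/big[n].sum() for n in masks)
    best=None
    for k in range(3):
        v0=np.zeros(len(free)) if best is None else best.x
        r=minimize(cost,v0,method="Nelder-Mead",options=dict(initial_simplex=np.vstack([v0]+[v0+ (0.6/(k+1))*e for e in np.eye(len(free))]),xatol=1e-3,fatol=1e-5))
        if best is None or r.fun<best.fun: best=r
    return full(best.x),best.fun
E
python3 - <<'E'
from fit import *
import pickle
cs=pickle.load(open("cams.pkl","rb"))
def mk(n,ctr,h,fn,fill=True):
    roi=(ctr[0]-h,ctr[0]+h,ctr[1]-h,ctr[1]+h)
    im=cs[n]["pixels"][roi[0]:roi[1],roi[2]:roi[3]].astype(int)
    m=fn(im).astype(np.uint8)
    k,l,st,ce=cv2.connectedComponentsWithStats(m); m=(l==1+st[1:,4].argmax()).astype(np.uint8)
    cn,_=cv2.findContours(m,cv2.RETR_EXTERNAL,cv2.CHAIN_APPROX_NONE); cv2.drawContours(m,cn,-1,1,-1)
    return m,roi
for n in cs:
    im=cs[n]["pixels"]; print(n,"bg",im[(225,300) if n=="top" else (225,330)],"plate",im[(205,405) if n=="top" else (262,222)])
def run(parts,ctrs,h,th,p0,tag):
    ms,rs={}, {}
    for n in cs: ms[n],rs[n]=mk(n,ctrs[n],h,th[n])
    for sub in (["top"],["scene"],["top","scene"]):
        p,f=fit(cs,{k:ms[k] for k in sub},rs,parts,p0); print(tag,sub,p[:2].round(4),np.degrees(p[2]).round(2),round(f,4))
    cv2.imwrite(f"pics/m_{tag}.png",np.hstack([cv2.resize(np.dstack([ms[n]*255,sil(cs[n],parts,p,rs[n])[S//2::S,S//2::S]*255,ms[n]*0]),(400,400),interpolation=cv2.INTER_NEAREST) for n in cs]))
dk={"top":lambda im:im.max(2)<85,"scene":lambda im:im.max(2)<110}
run(CAS,{"top":(212,291),"scene":(201,348)},30,dk,(.46,.1,np.radians(102),0,0),"cas")
run(PLATE,{"top":(193,377),"scene":(255,254)},56,dk,(.5205,-.183,np.radians(70.3),0,0),"plate")
E
```

```text
scene bg [148 146 135] plate [53 54 55]
top bg [123 123 111] plate [27 26 29]
cas ['top'] [0.4672 0.0974] 104.65 0.0879
cas ['scene'] [0.4637 0.0981] 104.56 0.069
cas ['top', 'scene'] [0.4658 0.0983] 104.41 0.2073
plate ['top'] [ 0.5201 -0.1823] 70.13 0.0338
plate ['scene'] [ 0.5173 -0.1827] 69.92 0.0302
plate ['top', 'scene'] [ 0.5186 -0.1826] 69.97 0.077
```

```bash
python3 -c "
import cv2,numpy as np
cv2.imwrite('pics/m1.png',cv2.resize(np.vstack([cv2.imread('pics/m_cas.png'),cv2.imread('pics/m_plate.png')]),(600,600)))"
```

```text
(no output)
```

View pics/m1.png

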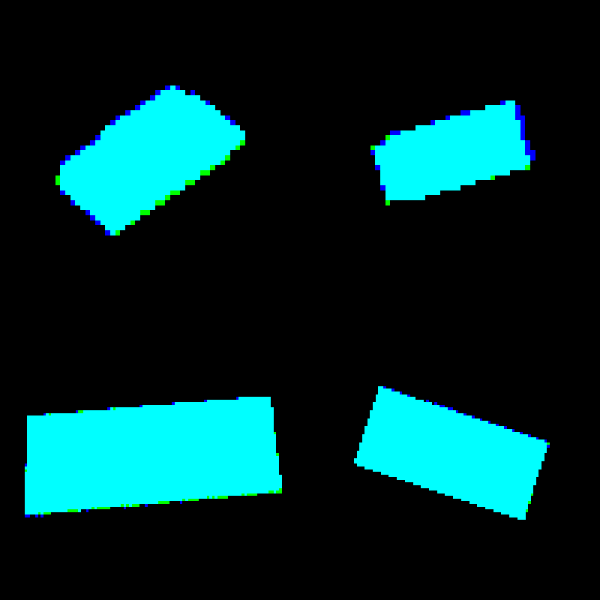

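```bash
cat > plan.py <<'E'
# prints how far to go: python3 plan.py x y z yawdeg nrows
import sys
from h import *
def tgt(x,y,z,yaw,n,dec=3):
    s=env.get_state(); Rm=q2R(s["orientation"]); p=np.array(s["tcp_pos"]); y0=np.degrees(np.arctan2(Rm[1,0],Rm[0,0]))
    dy=(yaw-y0+180)%360-180
    d=(np.array([x,y,z])-p)/n
    print("now",p.round(4),round(y0,2),"tilt",np.degrees(np.arccos(-Rm[2,2])).round(2),"t",round(s["clock"],2),"dist/row",np.linalg.norm(d).round(4),"turn/row",round(-dy/n/5,3))
    out=[]
    for i in range(n):
        a=np.radians(y0+dy*i/n); c,sn=np.cos(a),np.sin(a)
        out.append([round(float(v)/.8,dec) for v in (c*d[0]+sn*d[1], sn*d[0]-c*d[1], -d[2])])
    for i in range(0,n,5): print(out[i:i+5])
if __name__=="__main__":
    v=[float(a) for a in sys.argv[1:]]; tgt(*v[:4],int(v[4]),int(v[5]) if len(v)>5 else 3)
E
python3 plan.py .468 .0883 .12 104.5 20
python3 - <<'E'
import numpy as np,cv2
W=np.load("top0.npy")
a=np.radians(70); 
for n in("top","scene"):
    W=np.load(f"{n}0.npy")
    d=W[...,:2]-[.5187,-.1825]; x=d@[np.cos(a),np.sin(a)]; y=d@[-np.sin(a),np.cos(a)]
    for lo,hi in((-100,-55),(-30,48),(60,68),(73,80),(80,85),(85,92),(95,108)):
        m=(x>lo/1e3)&(x<hi/1e3)&(abs(y)<.006)
        print(n,lo,hi,m.sum(),(1e3*np.nanmedian(W[...,2][m])).round(1),(1e3*np.nanpercentile(W[...,2][m],95)).round(1))
E
```

```text
now [ 0.1997 -0.5392  0.2423] 20.33 tilt 0.0 t 2.2 dist/row 0.0347 turn/row -0.842
[[0.029, -0.031, 0.008], [0.032, -0.029, 0.008], [0.034, -0.026, 0.008], [0.035, -0.024, 0.008], [0.037, -0.021, 0.008]]
[[0.039, -0.018, 0.008], [0.04, -0.015, 0.008], [0.041, -0.013, 0.008], [0.042, -0.009, 0.008], [0.042, -0.006, 0.008]]
[[0.043, -0.003, 0.008], [0.043, -0.0, 0.008], [0.043, 0.003, 0.008], [0.042, 0.006, 0.008], [0.042, 0.009, 0.008]]
[[0.041, 0.012, 0.008], [0.04, 0.015, 0.008], [0.039, 0.018, 0.008], [0.037, 0.021, 0.008], [0.036, 0.024, 0.008]]
top -100 -55 50 13.1 17.2
top -30 48 86 16.8 23.3
top 60 68 8 31.0 33.6
top 73 80 7 19.4 25.0
top 80 85 6 18.8 25.2
top 85 92 7 14.8 19.6
top 95 108 15 13.8 16.6
scene -100 -55 76 12.6 15.8
scene -30 48 139 16.6 19.9
scene 60 68 15 33.1 35.5
scene 73 80 14 19.1 24.0
scene 80 85 11 22.3 24.8
scene 85 92 12 13.7 19.5
scene 95 108 25 12.9 16.6
```

```bash
python3 -m creep '{"hand":[85,85,85,85,85],"delta_pos":[[0.029,-0.031,0.008],[0.032,-0.029,0.008],[0.034,-0.026,0.008],[0.035,-0.024,0.008],[0.037,-0.021,0.008]],"turn":[-0.842,-0.842,-0.842,-0.842,-0.842]}' 20
python3 plan.py .468 .0883 .12 104.5 15
```

```text
clock: 2.62
tcp_pos: [0.2671, -0.3809, 0.21]
orientation: [0.0, 0.935, 0.355, 0.0]
wrist_force: [1.5, 0.8, 0.2]
finger_gap: 0.0849
now [ 0.2671 -0.3809  0.21  ] 41.55 tilt 0.02 t 2.62 dist/row 0.0345 turn/row -0.839
[[0.038, -0.018, 0.008], [0.04, -0.015, 0.008], [0.041, -0.012, 0.008], [0.041, -0.009, 0.008], [0.042, -0.006, 0.008]]
[[0.042, -0.003, 0.008], [0.043, -0.0, 0.008], [0.042, 0.003, 0.008], [0.042, 0.006, 0.008], [0.042, 0.009, 0.008]]
[[0.041, 0.012, 0.008], [0.04, 0.015, 0.008], [0.039, 0.018, 0.008], [0.037, 0.021, 0.008], [0.035, 0.023, 0.008]]
```

Tracks well.

```bash
python3 -m creep '{"hand":[85,85,85,85,85],"delta_pos":[[0.038,-0.018,0.008],[0.040,-0.015,0.008],[0.041,-0.012,0.008],[0.041,-0.009,0.008],[0.042,-0.006,0.008]],"turn":[-0.839,-0.839,-0.839,-0.839,-0.839]}' >/dev/null
python3 -m creep '{"hand":[85,85,85,85,85],"delta_pos":[[0.042,-0.003,0.008],[0.043,0,0.008],[0.042,0.003,0.008],[0.042,0.006,0.008],[0.042,0.009,0.008]],"turn":[-0.839,-0.839,-0.839,-0.839,-0.839]}' >/dev/null
python3 -m creep '{"hand":[60,60,60,60,60],"delta_pos":[[0.041,0.012,0.008],[0.040,0.015,0.008],[0.039,0.018,0.008],[0.037,0.021,0.008],[0.035,0.023,0.008]],"turn":[-0.839,-0.839,-0.839,-0.839,-0.839]}'
python3 plan.py .468 .0883 .05 104.5 5 4
python3 - <<'E'
from h import *
o=[]
for n in("scene","top"):
    c=env.read_camera(n); r,k=(190,345) if n=="scene" else (205,292)
    o.append(cv2.resize(c["pixels"][r-50:r+50,k-50:k+50,::-1],(400,400),interpolation=cv2.INTER_CUBIC))
cv2.imwrite("pics/g1.png",np.hstack(o))
E
```

```text
clock: 3.87
tcp_pos: [0.4699, 0.0875, 0.1142]
orientation: [0.0, 0.612, 0.791, 0.0]
wrist_force: [0.9, -0.1, -0.1]
finger_gap: 0.0599
now [0.4699 0.0875 0.1142] 104.53 tilt 0.05 t 3.87 dist/row 0.0128 turn/row 0.001
[[0.0003, -0.0004, 0.016], [0.0003, -0.0004, 0.016], [0.0003, -0.0004, 0.016], [0.0003, -0.0004, 0.016], [0.0003, -0.0004, 0.016]]
```

View pics/g1.png

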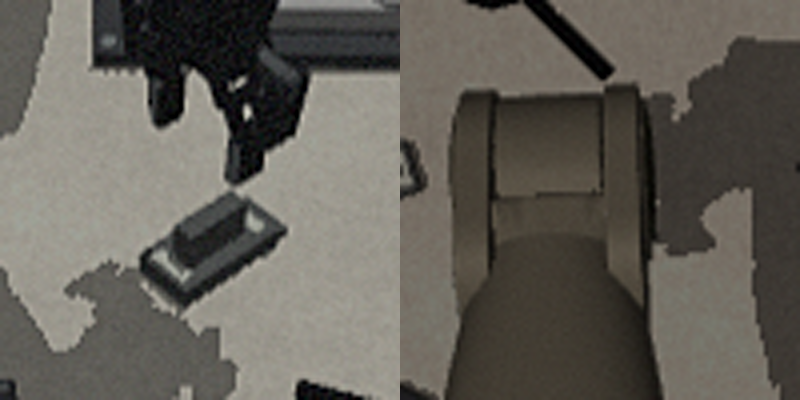

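```bash
python3 -m creep '{"hand":[40,40,40,40,40],"delta_pos":[[0.0003,-0.0004,0.016],[0.0003,-0.0004,0.016],[0.0003,-0.0004,0.016],[0.0003,-0.0004,0.016],[0.0003,-0.0004,0.016]],"turn":[0,0,0,0,0]}' >/dev/null
python3 -m creep '{"hand":[40,40,40,40,40],"delta_pos":[[0,0,0.006],[0,0,0.006],[0,0,0.006],[0,0,0.006],[0,0,0]],"turn":[0,0,0,0,0]}'
python3 plan.py .468 .0883 .031 104.5 1 4
```

```text
clock: 4.8
tcp_pos: [0.4672, 0.0863, 0.0307]
orientation: [-0.0, 0.614, 0.79, -0.0]
wrist_force: [0.1, -0.7, 0.6]
finger_gap: 0.0402
now [0.4672 0.0863 0.0307] 104.29 tilt 0.03 t 4.8 dist/row 0.0022 turn/row -0.042
[[0.0022, 0.0015, -0.0004]]
```

```bash
python3 -m creep '{"hand":[25,18,12,12,12],"delta_pos":[[0,0,0],[0,0,0],[0,0,0],[0,0,0],[0,0,0]],"turn":[0,0,0,0,0]}' 20
python3 -m creep '{"hand":[12,12,12,12,12],"delta_pos":[[0,0,0],[0,0,0],[0,0,0],[0,0,0],[0,0,0]],"turn":[0,0,0,0,0]}' 20
python3 -m creep '{"hand":[12,12,12,12,12],"delta_pos":[[0,0,-0.02],[0,0,-0.02],[0,0,-0.02],[0,0,-0.02],[0,0,-0.02]],"turn":[0,0,0,0,0]}'
python3 - <<'E'
from h import *
o=[]
for n in("scene","top"):
    c=env.read_camera(n); r,k=(170,345) if n=="scene" else (205,292)
    o.append(cv2.resize(c["pixels"][r-50:r+50,k-50:k+50,::-1],(400,400),interpolation=cv2.INTER_CUBIC))
cv2.imwrite("pics/g2.png",np.hstack(o))
E
```

```text
clock: 5.22
tcp_pos: [0.4679, 0.0865, 0.0315]
orientation: [0.0, 0.614, 0.79, 0.0]
wrist_force: [-0.9, -0.6, 2.6]
finger_gap: 0.0155
clock: 5.63
tcp_pos: [0.4679, 0.0864, 0.0315]
orientation: [0.0, 0.614, 0.79, 0.0]
wrist_force: [0.4, 0.5, 5.5]
finger_gap: 0.0156
clock: 6.05
tcp_pos: [0.4667, 0.0865, 0.1112]
orientation: [-0.001, 0.614, 0.79, -0.001]
wrist_force: [0.7, 0.4, -2.3]
finger_gap: 0.0155
```

View pics/g2.png

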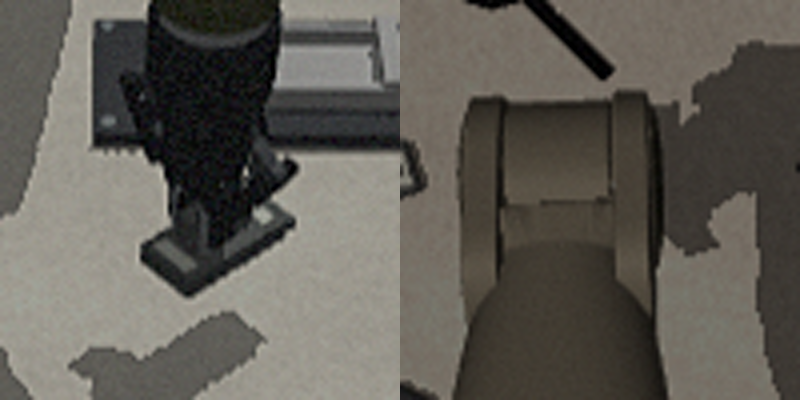

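```bash
cat > wire.py <<'E'
from fit import *
# draw wireframe of cassette held: grip point on cassette g=(gx,gz), tool state, pitch (nose down +)
def held(s,pitch,gx=-.012,gz=.031,dx=(0,0,0),yawoff=0):
    Rm=q2R(s["orientation"]); yaw=np.arctan2(Rm[1,0],Rm[0,0])+yawoff
    Rc=R.from_euler("ZY",[yaw,pitch]).as_matrix()
    return Rc, np.array(s["tcp_pos"])+np.array(dx)-Rc@np.array([gx,0,gz])
def draw(img,c,parts,Rc,t,off,sc,col):
    for p in parts:
        uv=(proj(c,p@Rc.T+t)-off+.5)*sc
        for i in range(8):
            for b in (1,2,4):
                j=i^b
                if j>i: cv2.line(img,tuple(int(v) for v in uv[i]),tuple(int(v) for v in uv[j]),col,1,cv2.LINE_AA)
E
python3 - <<'E'
from wire import *
s=env.get_state(); c=env.read_camera("scene")
r,k,h,sc=185,345,32,6
im=cv2.resize(c["pixels"][r-h:r+h,k-h:k+h,::-1],None,fx=sc,fy=sc,interpolation=cv2.INTER_CUBIC); im=cv2.convertScaleAbs(im,alpha=2)
o=[]
for p in(0,8):
    a=im.copy(); Rc,t=held(s,np.radians(p)); draw(a,c,CAS,Rc,t,np.array([k-h,r-h]),sc,(0,0,255)); o.append(a)
cv2.imwrite("pics/w1.png",np.hstack(o))
E
```

```text
(no output)
```

View pics/w1.png

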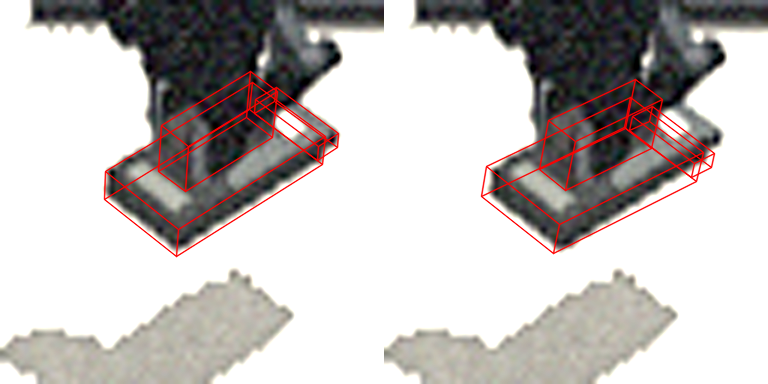

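```bash
python3 plan.py .5508 -.0942 .10 70 10
```

```text
now [0.4681 0.0865 0.1115] 104.3 tilt 0.11 t 6.2 dist/row 0.0199 turn/row 0.686
[[-0.024, 0.004, 0.001], [-0.024, 0.006, 0.001], [-0.024, 0.007, 0.001], [-0.023, 0.009, 0.001], [-0.023, 0.01, 0.001]]
[[-0.022, 0.011, 0.001], [-0.021, 0.013, 0.001], [-0.021, 0.014, 0.001], [-0.02, 0.015, 0.001], [-0.019, 0.016, 0.001]]
```

```bash
python3 -m creep '{"hand":[12,12,12,12,12],"delta_pos":[[-0.024,0.004,0.001],[-0.024,0.006,0.001],[-0.024,0.007,0.001],[-0.023,0.009,0.001],[-0.023,0.01,0.001]],"turn":[0.686,0.686,0.686,0.686,0.686]}' >/dev/null
python3 -m creep '{"hand":[12,12,12,12,12],"delta_pos":[[-0.022,0.011,0.001],[-0.021,0.013,0.001],[-0.021,0.014,0.001],[-0.02,0.015,0.001],[-0.019,0.016,0.001]],"turn":[0.686,0.686,0.686,0.686,0.686]}'
python3 plan.py .5508 -.0942 .068 70 5 4
python3 - <<'E'
from wire import *
s=env.get_state(); c=env.read_camera("scene")
Rc,t=held(s,0)
uv=proj(c,t[None])[0]; k,r=[int(v) for v in uv]; print(k,r)
h,sc=60,5
im=cv2.resize(c["pixels"][r-h:r+h,k-h:k+h,::-1],None,fx=sc,fy=sc,interpolation=cv2.INTER_CUBIC); im=cv2.convertScaleAbs(im,alpha=2)
draw(im,c,CAS,Rc,t,np.array([k-h,r-h]),sc,(0,0,255))
Rs=R.from_euler("Z",np.radians(70)).as_matrix(); ts=np.array([.5187,-.1825,0])
draw(im,c,PLATE,Rs,ts,np.array([k-h,r-h]),sc,(0,255,0))
draw(im,c,NEST,Rs,ts+Rs@[.009,0,0],np.array([k-h,r-h]),sc,(255,0,0))
cv2.imwrite("pics/w2.png",im)
E
```

```text
clock: 7.03
tcp_pos: [0.5481, -0.0953, 0.1009]
orientation: [-0.001, 0.82, 0.572, -0.001]
wrist_force: [0.3, 0.4, -0.8]
finger_gap: 0.0155
now [ 0.5481 -0.0953  0.1009] 69.83 tilt 0.17 t 7.03 dist/row 0.0066 turn/row -0.007
[[0.0005, 0.0005, 0.0082], [0.0005, 0.0005, 0.0082], [0.0005, 0.0005, 0.0082], [0.0005, 0.0005, 0.0082], [0.0005, 0.0005, 0.0082]]
297 234
```

View pics/w2.png

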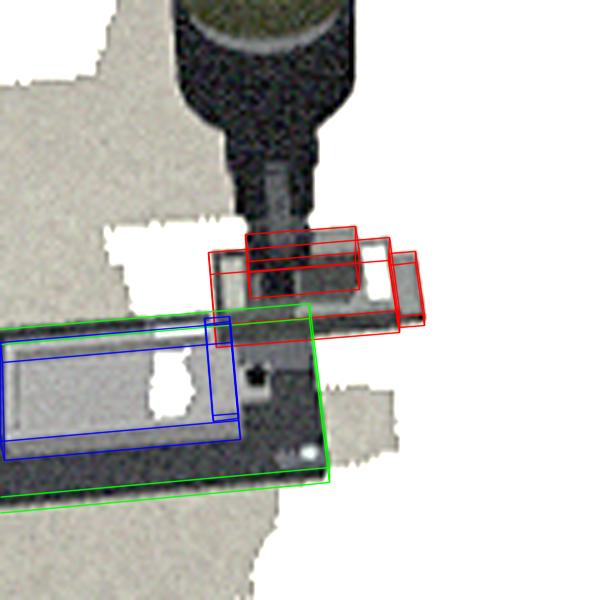

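```bash
python3 -m creep '{"hand":[12,12,12,12,12],"delta_pos":[[0.0005,0.0005,0.0085],[0.0005,0.0005,0.0085],[0.0005,0.0005,0.0085],[0.0005,0.0005,0.0085],[0.0005,0.0005,0.0085]],"turn":[0,0,0,0,0]}'
python3 -m creep '{"hand":[12,12,12,12,12],"delta_pos":[[0,0,0.001],[0,0,0.001],[0,0,0.001],[0,0,0.001],[0,0,0.001]],"turn":[0,0,0,0,0]}'
```

```text
clock: 7.5
tcp_pos: [0.5507, -0.0924, 0.0678]
orientation: [-0.001, 0.819, 0.574, -0.0]
wrist_force: [-0.7, 0.0, -1.5]
finger_gap: 0.0157
clock: 7.92
tcp_pos: [0.5519, -0.0935, 0.0655]
orientation: [0.0, 0.819, 0.574, 0.0]
wrist_force: [-0.1, -0.3, -0.0]
finger_gap: 0.0155
```

```bash
for i in 1 2; do python3 -m creep '{"hand":[12,12,12,12,12],"delta_pos":[[0,0,0.001],[0,0,0.001],[0,0,0.001],[0,0,0],[0,0,0]],"turn":[0,0,0,0,0]}'; done
```

```text
clock: 8.33
tcp_pos: [0.5517, -0.0935, 0.0634]
orientation: [0.0, 0.819, 0.574, 0.0]
wrist_force: [-0.7, 1.7, 5.4]
finger_gap: 0.0156
clock: 8.75
tcp_pos: [0.5522, -0.0924, 0.0619]
orientation: [0.0, 0.819, 0.574, 0.001]
wrist_force: [-1.9, 5.6, 12.3]
finger_gap: 0.0154
```

```bash
python3 -m creep '{"hand":[12,12,12,12,12],"delta_pos":[[0.0005,0,0.0005],[0,0,0],[0,0,0],[0,0,0],[0,0,0]],"turn":[0,0,0,0,0]}' 20
python3 -c "
from workcell import env
s=env.get_state();print(s['wrist_force'],s['ft_torque'])"
```

```text
clock: 9.17
tcp_pos: [0.5523, -0.0922, 0.0616]
orientation: [0.0, 0.819, 0.574, 0.001]
wrist_force: [-3.7, 5.6, 11.8]
finger_gap: 0.0156
[-3.71612287  5.61156735 11.79139426] [ 0.81307408  0.61191501 -0.04559736]
```

```bash
for i in 1 2; do python3 -m creep '{"hand":[12,12,12,12,12],"delta_pos":[[0.001,0,0.0007],[0,0,0],[0,0,0],[0,0,0],[0,0,0]],"turn":[0,0,0,0,0]}' 20; done
```

```text
clock: 9.58
tcp_pos: [0.5525, -0.0916, 0.0609]
orientation: [0.0, 0.819, 0.574, 0.001]
wrist_force: [-2.7, 3.9, 11.5]
finger_gap: 0.0159
clock: 10.0
tcp_pos: [0.5527, -0.091, 0.0602]
orientation: [0.0, 0.819, 0.574, 0.001]
wrist_force: [-2.2, 4.5, 10.4]
finger_gap: 0.0156
```

```bash
for i in 1; do python3 -m creep '{"hand":[12,12,12,12,12],"delta_pos":[[0.0008,0,0.0007],[0.0008,0,0.0007],[0.0008,0,0.0007],[0,0,0],[0,0,0]],"turn":[0,0,0,0,0]}' 20; done
python3 - <<'E'
from wire import *
s=env.get_state(); c=env.read_camera("scene")
Rc,t=held(s,0)
k,r=[int(v) for v in proj(c,t[None])[0]]
h,sc=32,6
im=cv2.resize(c["pixels"][r-h:r+h,k-h:k+h,::-1],None,fx=sc,fy=sc,interpolation=cv2.INTER_CUBIC); im=cv2.convertScaleAbs(im,alpha=2)
o=[]
for p in(4,8):
    a=im.copy(); Rc,t=held(s,np.radians(p)); draw(a,c,CAS,Rc,t,np.array([k-h,r-h]),sc,(0,0,255)); o.append(a)
cv2.imwrite("pics/w3.png",np.hstack(o))
E
```

```text
clock: 10.42
tcp_pos: [0.5533, -0.0894, 0.0583]
orientation: [0.0, 0.819, 0.574, 0.001]
wrist_force: [-1.5, 2.8, 9.3]
finger_gap: 0.0154
```

View pics/w3.png

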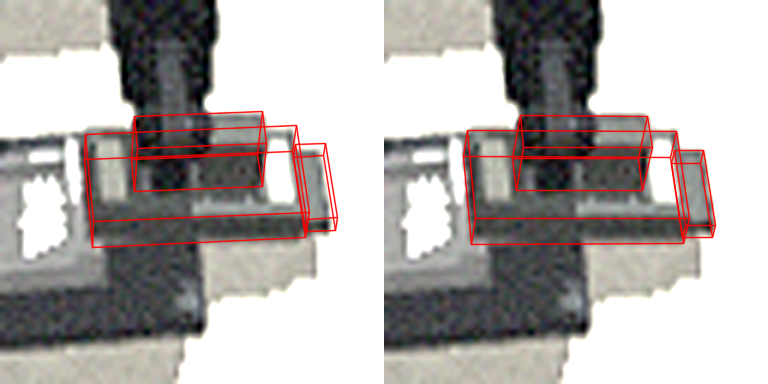

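```bash
cat > tilt.py <<'E'
from wire import *
def measure(pitch0=0.1,gx=-.012,gz=.031,verbose=True):
    s=env.get_state(); c=env.read_camera("scene"); W=cloud(c)
    best=pitch0
    # points near slab-top front strip (local y side facing camera), fit line z(x) in cassette-yaw frame
    for it in range(4):
        Rc,t=held(s,best,gx,gz)
        L=(W-t)@Rc
        m=(abs(L[...,2]-.016)<.008)&(abs(L[...,0])<.040)&(abs(L[...,1])<.020)&(abs(L[...,1])>.011)
        # exclude gripper: very dark
        P=L[m]; g=c["pixels"][m].max(1); 
        A=np.c_[P[:,0],np.ones(len(P)),P[:,1]]
        w=np.ones(len(P),bool)
        for _ in range(5):
            co,*_=np.linalg.lstsq(A[w],P[w,2],rcond=None); rs=P[:,2]-A@co; w=abs(rs)<2*np.std(rs[w])+1e-4
        best=best-np.arctan(co[0])
    se=np.std(rs[w])/np.sqrt(w.sum())/np.std(P[w,0])
    if verbose: print("pitch deg",np.degrees(best).round(2),"+-",np.degrees(se).round(2),"n",w.sum(),"z off",(co[1]-.016).round(4))
    return best
if __name__=="__main__": 
    for p in (.0,.1,.2): measure(p)
E
python3 tilt.py
```

```text
pitch deg 8.26 +- 0.28 n 123 z off 0.0017
pitch deg 8.74 +- 0.29 n 114 z off 0.0017
pitch deg 8.56 +- 0.29 n 116 z off 0.0017
```

```bash
for i in 1; do python3 -m creep '{"hand":[12,12,12,12,12],"delta_pos":[[0.0008,0,0.0008],[0.0008,0,0.0008],[0.0008,0,0.0008],[0,0,0],[0,0,0]],"turn":[0,0,0,0,0]}' 20; done
python3 tilt.py
```

```text
clock: 11.03
tcp_pos: [0.554, -0.0877, 0.0562]
orientation: [0.0, 0.819, 0.574, 0.001]
wrist_force: [-1.5, 2.8, 8.4]
finger_gap: 0.0155
pitch deg 11.22 +- 0.25 n 112 z off 0.0015
pitch deg 11.61 +- 0.26 n 119 z off 0.0019
pitch deg 11.37 +- 0.28 n 115 z off 0.0018
```

```bash
for i in 1; do python3 -m creep '{"hand":[12,12,12,12,12],"delta_pos":[[0.0008,0,0.0008],[0.0008,0,0.0008],[0.0004,0,0.0004],[0,0,0],[0,0,0]],"turn":[0,0,0,0,0]}' 20; done
python3 -m creep '{"hand":[12,12,12,12,12],"delta_pos":[[0,0,-0.005],[0,0,-0.01],[0,0,-0.01],[0,0,-0.01],[0,0,0]],"turn":[0,0,0,0,0]}' 60
python3 - <<'E'
from tilt import *
for p in(.1,.2,.3): measure(p)
s=env.get_state(); c=env.read_camera("scene")
Rc,t=held(s,0)
k,r=[int(v) for v in proj(c,t[None])[0]]
h,sc=32,6
im=cv2.resize(c["pixels"][r-h:r+h,k-h:k+h,::-1],None,fx=sc,fy=sc,interpolation=cv2.INTER_CUBIC); im=cv2.convertScaleAbs(im,alpha=2)
o=[]
for p in(11,14):
    a=im.copy(); Rc,t=held(s,np.radians(p)); draw(a,c,CAS,Rc,t,np.array([k-h,r-h]),sc,(0,0,255)); o.append(a)
cv2.imwrite("pics/w4.png",np.hstack(o))
E
```

```text
clock: 11.6
tcp_pos: [0.5544, -0.0864, 0.0545]
orientation: [0.0, 0.819, 0.574, 0.0]
wrist_force: [-1.7, 1.6, 7.3]
finger_gap: 0.0157
clock: 12.02
tcp_pos: [0.5554, -0.0869, 0.0837]
orientation: [0.001, 0.819, 0.574, 0.001]
wrist_force: [1.3, 0.2, -1.2]
finger_gap: 0.0151
pitch deg 14.33 +- 0.3 n 128 z off 0.002
pitch deg 13.75 +- 0.27 n 103 z off 0.002
pitch deg 14.38 +- 0.27 n 117 z off 0.002
```

View pics/w4.png

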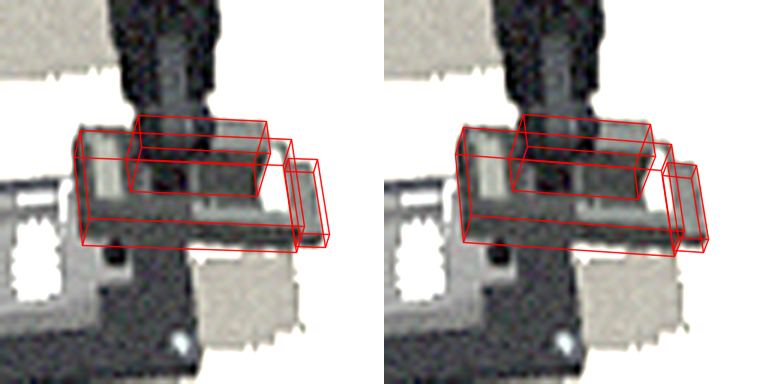

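```bash
python3 -m creep '{"hand":[12,12,12,12,12],"delta_pos":[[0,0,-0.005],[0,0,-0.006],[0,0,-0.006],[0,0,-0.004],[0,0,0]],"turn":[0,0,0,0,0]}' 60
python3 plan.py .5175 -.1858 .095 70 5 4
```

```text
clock: 12.63
tcp_pos: [0.5547, -0.0867, 0.0995]
orientation: [0.001, 0.819, 0.574, 0.001]
wrist_force: [0.4, -1.5, -1.0]
finger_gap: 0.0145
now [ 0.5547 -0.0867  0.0995] 70.0 tilt 0.11 t 12.63 dist/row 0.0212 turn/row 0.0
[[-0.0265, -0.0003, 0.0011], [-0.0265, -0.0003, 0.0011], [-0.0265, -0.0003, 0.0011], [-0.0265, -0.0003, 0.0011], [-0.0265, -0.0003, 0.0011]]
```

```bash
python3 -m creep '{"hand":[12,12,12,12,12],"delta_pos":[[-0.0265,-0.0003,0.001],[-0.0265,-0.0003,0.001],[-0.0265,-0.0003,0.001],[-0.0265,-0.0003,0.001],[-0.0265,-0.0003,0]],"turn":[0,0,0,0,0]}' >/dev/null
python3 -m creep '{"hand":[12,12,12,12,12],"delta_pos":[[0,0,0.002],[0,0,0.002],[0,0,0.002],[0,0,0],[0,0,0]],"turn":[0,0,0,0,0]}' 
python3 plan.py .5175 -.1858 .065 70 5 4
cat > look.py <<'E'
from tilt import *
import sys
def look(name,p,gx=-.012,gz=.031,d=.009,h=40,sc=10,cam="scene"):
    s=env.get_state(); c=env.read_camera(cam); Rc,t=held(s,np.radians(p),gx,gz)
    k,r=[int(v) for v in proj(c,t[None])[0]]; hh=h*3//4; off=np.array([k-h,r-hh])
    im=cv2.resize(c["pixels"][r-hh:r+hh,k-h:k+h,::-1],None,fx=sc,fy=sc,interpolation=cv2.INTER_CUBIC); im=cv2.convertScaleAbs(im,alpha=1.7)
    draw(im,c,CAS,Rc,t,off,sc,(0,0,255))
    Rs=R.from_euler("Z",np.radians(70)).as_matrix(); ts=np.array([.5187,-.1825,0])
    draw(im,c,NEST,Rs,ts+Rs@[d,0,0],off,sc,(255,0,0))
    cv2.imwrite(f"pics/{name}.png",im)
    tip=t+Rc@[.054,0,0]; q=Rs.T@(tip-ts); print("tip in stage",q.round(4))
if __name__=="__main__": look(sys.argv[1],float(sys.argv[2]))
E
python3 look.py a1 14; python3 tilt.py
```

```text
clock: 13.47
tcp_pos: [0.5168, -0.1847, 0.0902]
orientation: [-0.0, 0.819, 0.574, -0.0]
wrist_force: [-0.4, -0.0, -1.4]
finger_gap: 0.0149
now [ 0.5168 -0.1847  0.0902] 70.08 tilt 0.03 t 13.47 dist/row 0.005 turn/row 0.003
[[-0.0002, 0.0003, 0.0063], [-0.0002, 0.0003, 0.0063], [-0.0002, 0.0003, 0.0063], [-0.0002, 0.0003, 0.0063], [-0.0002, 0.0003, 0.0063]]
tip in stage [0.0538 0.0011 0.0441]
pitch deg 14.17 +- 0.27 n 123 z off 0.0021
pitch deg 14.52 +- 0.27 n 127 z off 0.0019
pitch deg 14.29 +- 0.19 n 111 z off 0.002
```

View pics/a1.png

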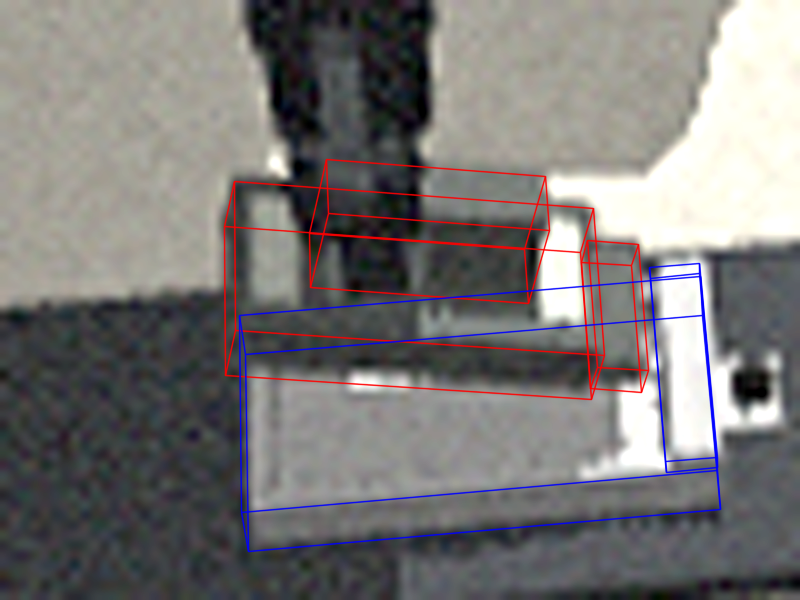

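```bash
python3 -m creep '{"hand":[12,12,12,12,12],"delta_pos":[[-0.0002,0.0003,0.006],[-0.0002,0.0003,0.006],[-0.0002,0.0003,0.006],[-0.0002,0.0003,0.006],[-0.0002,0.0003,0.005]],"turn":[0,0,0,0,0]}'
python3 -m creep '{"hand":[12,12,12,12,12],"delta_pos":[[0,0,0],[0,0,0],[0,0,0],[0,0,0],[0,0,0]],"turn":[0,0,0,0,0]}'
python3 look.py a2 14; python3 tilt.py
```

```text
clock: 14.08
tcp_pos: [0.5172, -0.1867, 0.0663]
orientation: [-0.0, 0.819, 0.574, -0.0]
wrist_force: [-0.2, 0.2, -1.2]
finger_gap: 0.0151
clock: 14.5
tcp_pos: [0.5177, -0.187, 0.0675]
orientation: [0.0, 0.819, 0.574, 0.0]
wrist_force: [0.6, 0.2, -1.0]
finger_gap: 0.0147
tip in stage [ 0.052  -0.0006  0.0214]
pitch deg 14.37 +- 0.3 n 118 z off 0.0017
pitch deg 14.57 +- 0.31 n 111 z off 0.0021
pitch deg 14.0 +- 0.32 n 118 z off 0.0014
```

View pics/a2.png

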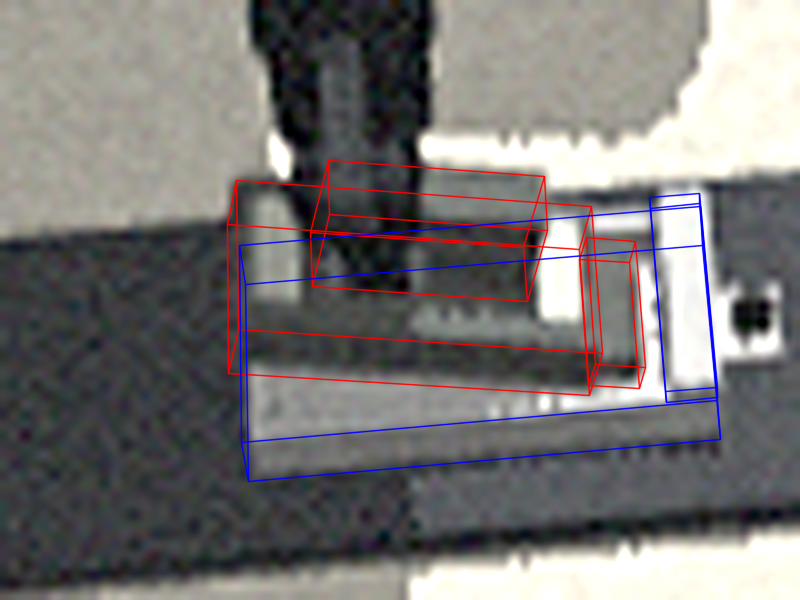

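```bash
for i in 1 2; do python3 -m creep '{"hand":[12,12,12,12,12],"delta_pos":[[0,0,0.001],[0,0,0.001],[0,0,0.0005],[0,0,0],[0,0,0]],"turn":[0,0,0,0,0]}'; done
```

```text
clock: 15.12
tcp_pos: [0.5175, -0.1868, 0.0651]
orientation: [-0.0, 0.819, 0.574, -0.0]
wrist_force: [0.1, 0.8, -0.4]
finger_gap: 0.0148
clock: 15.53
tcp_pos: [0.5175, -0.1868, 0.0631]
orientation: [-0.0, 0.819, 0.574, -0.0]
wrist_force: [-1.1, 1.0, -0.8]
finger_gap: 0.015
```

```bash
for i in 1 2 3; do python3 -m creep '{"hand":[12,12,12,12,12],"delta_pos":[[0,0,0.0008],[0,0,0],[0,0,0],[0,0,0],[0,0,0]],"turn":[0,0,0,0,0]}'|egrep "tcp|force"; done
```

```text
tcp_pos: [0.5175, -0.1868, 0.0625]
wrist_force: [0.1, -0.8, -1.0]
tcp_pos: [0.5175, -0.1868, 0.0619]
wrist_force: [0.1, -0.1, -1.3]
tcp_pos: [0.5175, -0.1868, 0.0612]
wrist_force: [-0.3, -0.4, -0.3]
```

```bash
for i in 1 2; do python3 -m creep '{"hand":[12,12,12,12,12],"delta_pos":[[0,0,0.0006],[0,0,0],[0,0,0],[0,0,0],[0,0,0]],"turn":[0,0,0,0,0]}'|egrep "tcp|force"; done
```

```text
tcp_pos: [0.5175, -0.1869, 0.061]
wrist_force: [-0.2, 0.5, 2.3]
tcp_pos: [0.5176, -0.187, 0.0608]
wrist_force: [-2.2, -0.8, 4.7]
```

```bash
python3 -m creep '{"hand":[12,12,12,12,12],"delta_pos":[[0,0,-0.0016],[0,0,0],[0.002,0,0],[0.002,0,0],[0.002,0,0]],"turn":[0,0,0,0,0]}'|egrep "tcp|force"
python3 -m creep '{"hand":[12,12,12,12,12],"delta_pos":[[0.001,0,0],[0.001,0,0],[0.001,0,0],[0,0,0],[0,0,0]],"turn":[0,0,0,0,0]}'|egrep "tcp|force"
```

```text
tcp_pos: [0.5191, -0.182, 0.0613]
wrist_force: [0.4, 0.1, 0.1]
tcp_pos: [0.52, -0.18, 0.0616]
wrist_force: [-0.6, 0.2, -0.1]
```

```bash
python3 look.py a3 14; python3 tilt.py
```

```text
tip in stage [ 0.0593 -0.0003  0.0155]
pitch deg 13.23 +- 0.26 n 107 z off 0.0018
pitch deg 13.94 +- 0.29 n 120 z off 0.0017
pitch deg 14.08 +- 0.26 n 126 z off 0.0019
```

View pics/a3.png

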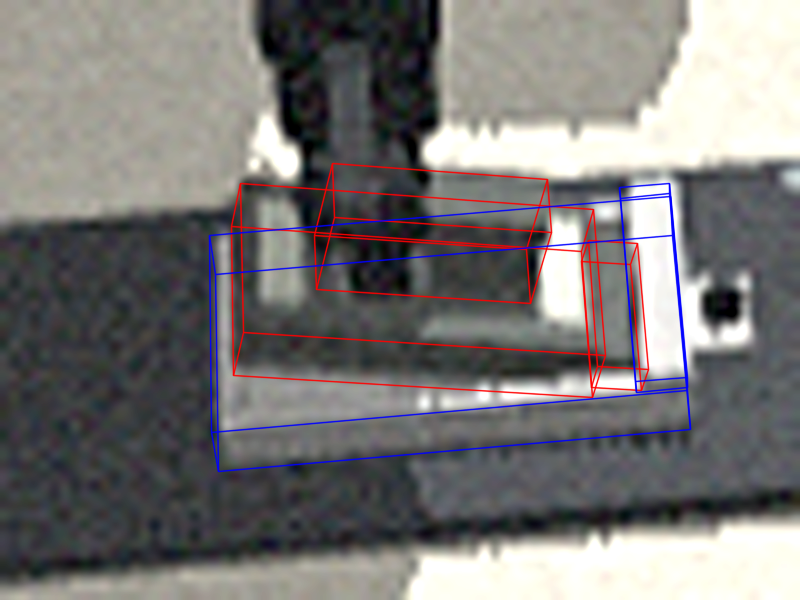

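```bash
for i in 1 2 3; do python3 -m creep '{"hand":[12,12,12,12,12],"delta_pos":[[0.0012,0,0],[0,0,0],[0,0,0],[0,0,0],[0,0,0]],"turn":[0,0,0,0,0]}'|egrep "tcp|force"; done
```

```text
tcp_pos: [0.5203, -0.1792, 0.0616]
wrist_force: [-0.5, 0.2, -0.5]
tcp_pos: [0.5206, -0.1782, 0.0616]
wrist_force: [0.5, 0.3, -0.8]
tcp_pos: [0.521, -0.1773, 0.0616]
wrist_force: [0.1, -0.1, -0.9]
```

```bash
for i in 1 2 3; do python3 -m creep '{"hand":[12,12,12,12,12],"delta_pos":[[0.001,0,0],[0,0,0],[0,0,0],[0,0,0],[0,0,0]],"turn":[0,0,0,0,0]}'|egrep "tcp|force"; done
```

```text
tcp_pos: [0.5212, -0.1766, 0.0616]
wrist_force: [0.1, -0.2, -2.0]
tcp_pos: [0.5215, -0.1758, 0.0616]
wrist_force: [-0.2, 0.6, -2.1]
tcp_pos: [0.5217, -0.1756, 0.0617]
wrist_force: [-2.4, -3.5, 1.6]
```

```bash
python3 -m creep '{"hand":[12,12,12,12,12],"delta_pos":[[0,0,0],[0,0,0.0005],[0,0,0.0005],[0,0,0],[0,0,0]],"turn":[0,0,0,0,0]}' 20|egrep "tcp|force"
python3 -m creep '{"hand":[12,12,12,12,12],"delta_pos":[[-0.0012,0,0.0017],[-0.0012,0,0.0017],[-0.0012,0,0.0017],[0,0,0],[0,0,0]],"turn":[0,0,0,0,0]}' 20|egrep "tcp|force"
python3 look.py a4 10; python3 tilt.py
```

```text
tcp_pos: [0.5218, -0.1756, 0.0612]
wrist_force: [-3.4, -4.4, 3.3]
tcp_pos: [0.5215, -0.1779, 0.0581]
wrist_force: [-3.3, -2.4, 10.1]
tip in stage [ 0.0649 -0.001   0.0161]
pitch deg 12.37 +- 0.22 n 104 z off 0.0024
pitch deg 11.67 +- 0.33 n 116 z off 0.0023
pitch deg 11.69 +- 0.3 n 115 z off 0.0024
```

View pics/a4.png

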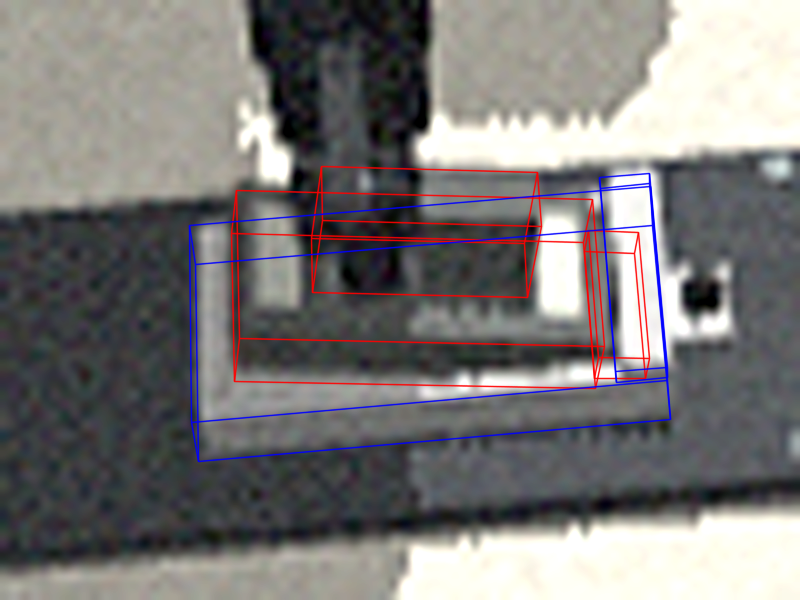

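```bash
for i in 1 2; do python3 -m creep '{"hand":[12,12,12,12,12],"delta_pos":[[-0.0012,0,0.0017],[-0.0012,0,0.0017],[0,0,0],[0,0,0],[0,0,0]],"turn":[0,0,0,0,0]}' 20|egrep "tcp|force";done
python3 tilt.py
```

```text
tcp_pos: [0.5209, -0.1797, 0.0555]
wrist_force: [-4.7, -2.6, 10.4]
tcp_pos: [0.5201, -0.1815, 0.0527]
wrist_force: [-3.6, -2.6, 9.9]
pitch deg 6.28 +- 0.28 n 119 z off 0.003
pitch deg 6.81 +- 0.28 n 115 z off 0.0026
pitch deg 6.92 +- 0.26 n 109 z off 0.003
```

```bash
for i in 1 2; do python3 -m creep '{"hand":[12,12,12,12,12],"delta_pos":[[-0.0009,0,0.0016],[-0.0009,0,0.0016],[0,0,0],[0,0,0],[0,0,0]],"turn":[0,0,0,0,0]}' 20|egrep "tcp|force";done
python3 look.py a5 2; python3 tilt.py
```

```text
tcp_pos: [0.5195, -0.1829, 0.0501]
wrist_force: [-3.9, -2.5, 9.9]
tcp_pos: [0.519, -0.1843, 0.0476]
wrist_force: [-4.3, -2.2, 9.6]
tip in stage [ 0.0633 -0.0009  0.0143]
pitch deg 2.75 +- 0.3 n 123 z off 0.0031
pitch deg 2.41 +- 0.32 n 126 z off 0.0033
pitch deg 2.82 +- 0.28 n 119 z off 0.0033
```

View pics/a5.png

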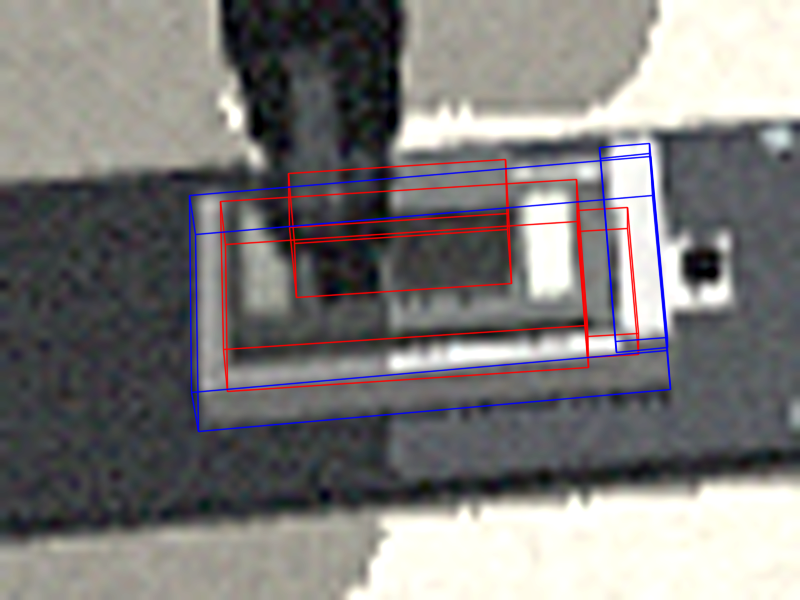

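```bash
for i in 1 2; do python3 -m creep '{"hand":[12,12,12,12,12],"delta_pos":[[-0.0006,0,0.0010],[-0.0004,0,0.0006],[0,0,0],[0,0,0],[0,0,0]],"turn":[0,0,0,0,0]}' 20|egrep "tcp|force";done
python3 tilt.py
```

```text
tcp_pos: [0.5188, -0.1848, 0.0464]
wrist_force: [-4.1, -2.0, 11.3]
tcp_pos: [0.5186, -0.1856, 0.0451]
wrist_force: [-5.2, -2.3, 10.8]
pitch deg -0.04 +- 0.36 n 111 z off 0.0031
pitch deg 1.0 +- 0.37 n 108 z off 0.0035
pitch deg 0.78 +- 0.29 n 112 z off 0.0036
```

```bash
for i in 1 2; do python3 -m creep '{"hand":[12,12,12,12,12],"delta_pos":[[-0.0003,0,0.0006],[0,0,0],[0,0,0],[0,0,0],[0,0,0]],"turn":[0,0,0,0,0]}' 20|egrep "tcp|force";done
python3 tilt.py
```

```text
tcp_pos: [0.5185, -0.1858, 0.0447]
wrist_force: [-4.7, -1.8, 11.7]
tcp_pos: [0.5185, -0.1859, 0.0445]
wrist_force: [-6.2, -1.9, 14.2]
pitch deg 0.16 +- 0.27 n 113 z off 0.0038
pitch deg -0.05 +- 0.29 n 112 z off 0.0031
pitch deg -0.01 +- 0.32 n 111 z off 0.0033
```

```bash
python3 -m creep '{"hand":[18,22,26,30,30],"delta_pos":[[0,0,0],[0,0,0],[0,0,0],[0,0,0],[0,0,0]],"turn":[0,0,0,0,0]}' 20
python3 -m creep '{"hand":[32,32,32,32,32],"delta_pos":[[0,0,0],[0,0,-0.004],[0,0,-0.01],[0,0,-0.02],[0,0,-0.03]],"turn":[0,0,0,0,0]}'
python3 -m creep '{"hand":[32,32,32,32,32],"delta_pos":[[0,0,-0.04],[0,0,-0.04],[0,0,-0.04],[0,0,-0.02],[0,0,0]],"turn":[0,0,0,0,0]}'
python3 - <<'E'
from fit import *
o=[]
for n in("scene","top"):
    c=env.read_camera(n); r,k=(255,254) if n=="scene" else (193,377)
    cv2.imwrite(f"pics/full_{n}.png",c["pixels"][...,::-1])
    o.append(cv2.convertScaleAbs(cv2.resize(c["pixels"][r-40:r+40,k-40:k+40,::-1],(400,400),interpolation=cv2.INTER_CUBIC),alpha=1.7))
    W=cloud(c); a=np.radians(70); d=W[...,:2]-[.5187,-.1825]; x=d@[np.cos(a),np.sin(a)]; y=d@[-np.sin(a),np.cos(a)]
    if n=="scene":
      for X in (-30,-20,20,40):pass
      m=(W[...,2]>.026)&(W[...,2]<.042)&(x>-.030)&(x<.048)&(abs(y)<.018)&(abs(y)>.011)
      P=np.c_[x[m],y[m],np.ones(m.sum())]; co=np.linalg.lstsq(P,W[...,2][m],rcond=None)[0]; print("tilt deg",np.degrees(co[:2]),"z at middle",co@[.009,0,1],m.sum())
cv2.imwrite("pics/end.png",np.hstack(o))
E
```

```text
clock: 26.58
tcp_pos: [0.5183, -0.1858, 0.0426]
orientation: [0.0, 0.819, 0.574, 0.001]
wrist_force: [2.2, -0.2, 2.0]
finger_gap: 0.03
clock: 27.0
tcp_pos: [0.516, -0.1852, 0.0928]
orientation: [-0.002, 0.819, 0.574, -0.001]
wrist_force: [-0.2, -0.2, -0.2]
finger_gap: 0.032
clock: 27.42
tcp_pos: [0.5198, -0.1871, 0.2111]
orientation: [0.004, 0.819, 0.574, 0.002]
wrist_force: [-0.1, 0.0, 0.4]
finger_gap: 0.0324
tilt deg [-0.18192172  1.63145597] z at middle 0.033154559220092444 106
```

View pics/end.png

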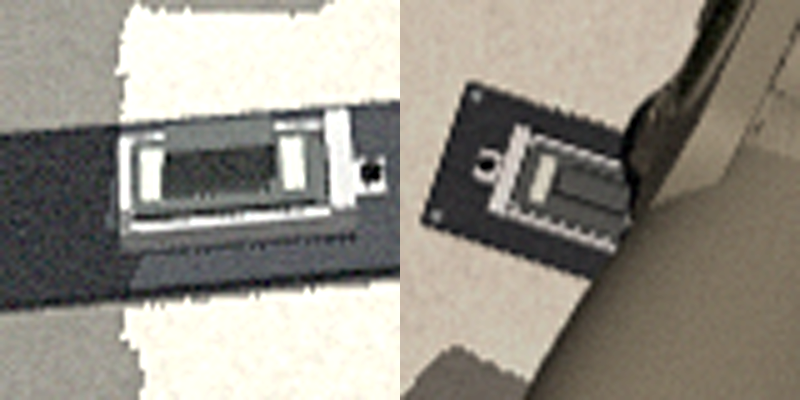

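View pics/full_scene.png

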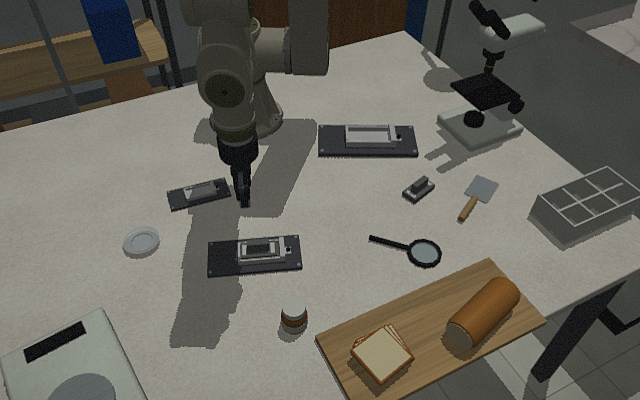

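```bash
python3 -m creep '{"hand":[32,32,32,32,32],"delta_pos":[[-0.04,0.02,-0.004],[-0.04,0.02,0],[-0.04,0.02,0],[-0.04,0.02,0],[-0.04,0.02,0]],"turn":[0.5,0.5,0.5,0.5,0.5]}' >/dev/null
python3 -m creep '{"hand":[32,32,32,32,32],"delta_pos":[[-0.04,0.03,0],[-0.04,0.03,0],[-0.04,0.03,0],[-0.02,0.02,0],[0,0,0]],"turn":[0.5,0.5,0.5,0.5,0]}'
python3 - <<'E'
from fit import *
a=np.radians(70)
for n in("scene","top"):
  acc=[]
  for k in range(6):
    c=env.read_camera(n); acc.append(cloud(c))
  W=np.nanmean(acc,0)
  d=W[...,:2]-[.5187,-.1825]; x=d@[np.cos(a),np.sin(a)]; y=d@[-np.sin(a),np.cos(a)]; z=W[...,2]
  def pl(m,t):
    P=np.c_[x[m]-.009,y[m],np.ones(m.sum())]; w=np.ones(len(P),bool)
    for _ in range(4):
      co=np.linalg.lstsq(P[w],z[m][w],rcond=None)[0]; r=z[m]-P@co; w=abs(r)<2.5*np.std(r[w])
    print(n,t,"deg",np.degrees(co[:2]).round(2),"z",co[2].round(4),w.sum(),"sd",np.std(r[w]).round(4))
  pl((abs(x-.009)<.022)&(abs(y)<.007)&(z>.048),"ribtop")
  lab=c["pixels"].max(2)>120
  pl((abs(x-.009)<.04)&(abs(x-.009)>.028)&(abs(y)<.018)&(z>.022)&(z<.042),"ends")
  for s in(-1,1):
    m=(abs(x-.009)<.04)&(s*y<.019)&(s*y>.012)&(z>.022)&(z<.042); print(s,np.nanmedian(z[m]).round(4),m.sum())
  pl((x<-.05)&(x>-.1)&(abs(y)<.04)&(z<.02),"plate")
  o=cv2.convertScaleAbs(cv2.resize(c["pixels"][(215 if n=="scene" else 153):(295 if n=="scene" else 233),(214 if n=="scene" else 337):(294 if n=="scene" else 417),::-1],(400,400),interpolation=cv2.INTER_CUBIC),alpha=2)
  cv2.imwrite(f"pics/e_{n}.png",o)
cv2.imwrite("pics/e2.png",np.hstack([cv2.imread("pics/e_scene.png"),cv2.imread("pics/e_top.png")]))
E
```

```text
clock: 28.35
tcp_pos: [0.5265, -0.5115, 0.2046]
orientation: [-0.002, 0.917, 0.4, -0.001]
wrist_force: [-1.1, 0.9, -1.3]
finger_gap: 0.0322
scene ribtop deg [-0.13 -0.72] z 0.0589 86 sd 0.0008
scene ends deg [ 0.17 -0.08] z 0.0333 118 sd 0.0007
-1 0.033 82
1 0.033 26
scene plate deg [-0.08 -0.15] z 0.0127 558 sd 0.0007
top ribtop deg [-0.34 -2.48] z 0.0591 56 sd 0.0012
top ends deg [-0.06  0.59] z 0.0335 81 sd 0.001
-1 0.0335 40
1 0.0331 51
top plate deg [ 0.3  -0.09] z 0.0136 350 sd 0.001
```

View pics/e2.png

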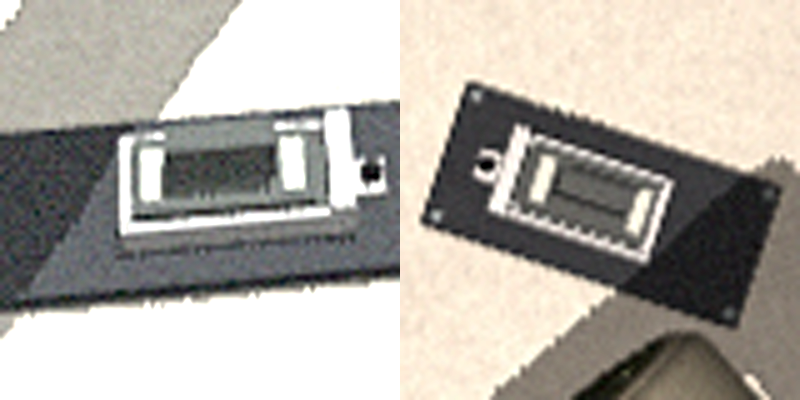

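```bash
python3 -m creep '{"hand":[32,32,32,32,32],"delta_pos":[[0,0,0],[0,0,0],[0,0,0],[0,0,0],[0,0,0]],"turn":[0,0,0,0,0]}'; python3 -c "
from workcell import env
print(env.hand_in())"
```

```text
clock: 29.37
tcp_pos: [0.5285, -0.507, 0.209]
orientation: [-0.0, 0.915, 0.403, -0.0]
wrist_force: [-0.3, -0.1, -0.5]
finger_gap: 0.0319
the job is handed in; nothing more can be done
None
```

The tongued cassette is in the nest, flat and released, and I handed the job in at 29.4 s; no verdict is reported.

**What I did**
- I gripped the cassette by the rib and tilted it to about 14° by pressing its heel lightly on the top of the nest's lip.
- I lowered the tongue to the pocket floor, finding it by feel, then slid it under the lip until I felt the end wall at about 4 N. That was about 64 mm along the stage, so the nest sits about 9 mm to +x.
- I rocked the heel down in small steps, let go and backed the arm away.
- The highest vertical wrist force I read was about 14 N, against the 30 N limit. I only saw forces at the end of each move.

**Last checks**
- **Height and tilt:** the slab top measured about 32 to 32.6 mm after allowing for the camera height offset (32 expected). The tilt at the slab ends was under 0.6° (limit 1.4°).
- **Place:** both cameras show the cassette inside the pocket with its tongue under the lip. The robot touches nothing.
- **Bystanders:** the blank and the other things look unmoved in the scene view; I did not measure their positions again.

**Checks that disagreed:** a first fit on narrow strips gave 1.6° of sideways tilt, and the top camera's fit to the narrow rib top gave 2.5°. The larger slab-end patches and the heights on both sides of the slab did not support either, so I took them as depth noise.

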